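Latch the pen caddy onto the organiser rail

TASK

Hang the blue pen caddy on the upper bar of the organiser rail, in the free half beside the white caddy: push its hook straight down over the bar until the bar is fully home against the white liner in the crown of the hook and the red sprung catch has flipped shut underneath it. Then tug the caddy upwards with 5 to 10 N to prove that the catch holds, let it down again and leave it hanging upright. The bar can be clamped at any height and its clamps are only finger-tight, so feel your way and never load the rail with more than 25 N; leave the mug, glue stick, stapler and spectacle case where they are.

Things in the scene. Friction and masses are not known exactly. Their poses are not given: they have to be found in the camera images.
- caddy: Loose blue plastic pen caddy, about 0.25 kg, marker and pencil fixed in it (tops at z = 146 mm, in the cup's front corners at y +-25 mm). Origin: on its underside, directly below the hook's throat; z up; at yaw 0 its cup faces the robot (-x). Cup x -79 to -17, y +-38, 88 mm high; behind it a strap with rear face at x = -12 mm runs up to the hook, 33 mm wide (y) and open downward
- tab (a point): Centre of the upright grip tab on top of the caddy's hook, at x -9, y 0, z 165 mm of the caddy: a plate 10 mm thick (x), 30 mm wide (y), from z = 143.5 (crown of the hook, which reaches back to x = +14.5) to 179 mm. Grasp it from above across its 10 mm. Axes as the caddy
- seat (a point): Point of the caddy where the bar's axis lies when the bar is fully home in the hook: x 0, y 0, z 125 mm of the caddy. Axes as the caddy
- saddle: White nylon liner under the crown of the caddy's hook, 15 x 23 x 4.5 mm, fixed to the caddy; the bar is home when it touches its underside, at z = 131 mm of the caddy. Origin and axes as the caddy
- catch: Red sprung catch in the hook's throat, 20 x 21 x 4 mm. Origin: its pivot, x -14, z 99.5 mm of the caddy; shut, its axes are the caddy's. The entering bar meets it about 20 mm short of home and swings it forward, up to 0.75 rad about y, against 4 to 8 N downward. The push fades as the bar slips past the tip; the catch springs shut under it in the last 5 mm before the liner lands
- stand: Organiser rail, fixed to the desk. Origin on the desk, midway between its feet, directly below the upper bar; z up, bars along y, front -x. Two posts (x +20, y +-150 mm, 220 mm high: carry nothing across) on feet 120 mm long hold two rigid bars: the upper 12 mm thick, axis at x 0, height unmeasured, 165 to 197 mm; the lower in a rubber sleeve, 8 mm thick, 75 mm below it, axis at x -4.5 mm
- mug: Orange mug, 81 mm wide, 101 mm high, standing behind the rail: leave it alone. Origin on its underside
- glue_stick: Upright glue stick, 26 mm thick, 86 mm high, with a red cap: leave it alone. Origin on its underside
- stapler: Red and black stapler, 38 x 145 x 50 mm, long side along its y: leave it alone. Origin on its underside
- spectacle_case: Brown spectacle case, 62 x 159 x 42 mm, long side along its y: leave it alone. Origin on its underside
- mouth (a point): Middle of the hook's mouth, at x 0, y 0, z 87 mm of the caddy, 38 mm below seat. The throat above it is 15 mm wide for the 12 mm bar: cheeks' inner faces at x = -7.5, nose's at x = +7.5 mm (outer face +14.5). The lower ends of cheeks (z 85) and nose (z 88) are rounded and guide the bar in when it is up to 3 mm off. Axes as the caddy
- catch_tip (a point): Rounded tip of the red catch; shut, it stands at x -1.5, z 112 mm of the caddy, across the throat below the bar. The bar then has about 6 mm of play between liner and catch; pulling the caddy up makes the tip bear on the bar and only holds the catch shut. Pulled back before it is shut, the catch can jam on the bar
- bay (a point): Middle of the free left half of the rail, at x 0, y +60 mm of the stand, drawn 181 mm above the desk whatever the true height of the bar (16 mm more or less). Room for the blue caddy from y +5 to +100 mm. When hung, the caddy's strap leans on the lower bar, about 0.07 rad off upright. Held in a gripper, the caddy loads the bar by 6 to 10 N per mm. Axes as the stand
- white_caddy (a point): Hook of the white caddy of the same shape that hangs fixed on the rail at y -75 mm of the stand, drawn 181 mm above the desk whatever its true height. Axes as the stand

How it is judged:
On the way, in this order (a step that is already met when the one before it is completed fails the run):
1. the bar is fully home against the liner of the hook (at least 1 N on it) and the catch is shut behind the bar (contact force between saddle and stand above 1 N and angle between the z axis of catch and the z axis of caddy, either way round below 0.1 rad), for 0.2 s.
2. the caddy is tugged upwards so that the shut catch bears on the bar with at least 2 N and the liner is off the bar (contact force between catch and stand above 2 N and contact force between saddle and stand below 0.3 N and angle between the z axis of catch and the z axis of caddy, either way round below 0.1 rad), for 0.2 s.
At the end, for the whole second after the job is handed in: The blue caddy hangs at rest on the upper bar: the liner of its hook bears on the bar with more than 1 N of the caddy's weight, the catch is shut (within 0.1 rad) and unloaded, and the caddy is upright within 0.15 rad and clear of the desk by more than 30 mm (all of step 1 and contact force between catch and stand below 0.5 N and angle between caddy's own z axis and vertical below 0.15 rad and height (world z) of caddy above 0.03 m and linear speed of caddy below 0.02 m/s and angular speed of caddy below 0.2 rad/s); the robot touches nothing.
It fails at once if the caddy is pressed or pulled against the rail with more than 25 N (contact force between caddy and stand above 25 N).
It fails at once if the mug is moved by more than 30 mm (distance of mug from where it was at the start of the episode above 0.03 m).
It fails at once if the glue stick is moved by more than 30 mm (distance of glue_stick from where it was at the start of the episode above 0.03 m).
It fails at once if the stapler is moved by more than 30 mm (distance of stapler from where it was at the start of the episode above 0.03 m).
It fails at once if the spectacle case is moved by more than 30 mm (distance of spectacle_case from where it was at the start of the episode above 0.03 m).
It also fails if it takes over 64 s, if anything falls off the work surface, if the arm or the gripper's body presses on something with over 40 N, if the wrist force passes 120 N, or if a joint passes its speed limit or range.

ROBOT

A 6-joint arm with a two-finger parallel gripper is mounted at the origin on a cart in front of the work surface, level with it; the furniture and walls round the work are solid. World frame = base frame: x ahead of the robot, y to its left, z up, the work surface at z = 0. Lengths are in m, angles in rad, forces in N, time in s.
With the tool pointing down it reaches from about 0.3 to 0.875 m from the base axis. Payload 6.4 kg.
Tool frame: the origin (TCP) lies at the very end of the fingers, on their centre line; the grasp point (between the pads) lies 19 mm behind it; z points along the fingers, y is the line along which they close (so a half turn about z gives the same grasp; the last joint's range is limited). The gripper opens to 85 mm and grips with 20 to 120 N. Pads are 22 mm wide; open, the fingers measure 114 mm over their backs; the gripper's body (76 mm by 85 mm) begins 54 mm behind the grasp point. The pads swing forward as they close: fully open they stand 13 mm farther back than shut.
Start: joints at [0.918, 0.181, 1.607, -0, 1.354, -0.206], TCP at [0.248, 0.519, 0.231] pointing down, gripper open.
Joint ranges: [-2.99, 2.99], [-0.89, 2.07], [0.3, 2.58], [-1.14, 4.28], [0, 2.63], [-3.12, 3.12]. Speed limits (rad/s): [2.57, 2.57, 3.01, 3.14, 3.14, 3.14].

INTERFACE

Orientations are given as a unit quaternion [w, x, y, z].
In Python, from bench import ctrl gives the robot as it stands.
- The arm moves only by the tool jog_arm, never from a script. Its argument "series" is a list that holds one entry, the list of rows, each a list of 7 numbers: the shift along the tool's x, y, z in mm, then the turn, a rotation vector about the tool's x, y, z in rad, then the finger opening in mm, from 0 to 85.4. In form: [[[tx, ty, tz, rx, ry, rz, gripper], ...]]. A call has exactly 10 rows; each row shifts and turns the commanded pose from where the row before left it, along the tool's axes as they then stand; what a row does not reach is not made up. A row lasts 1/10 s, in which the tool goes at most 50 mm and 8.59 degrees, less where a joint would pass 70% of its speed; a pose out of reach is approached as far as the arm can. A call with a gripper value outside its range is refused whole. The fingers move at their own pace and stop on an object; the grip force is fixed at half the most. Time passes only in rows, so rows that do not move let the fingers close, or fill a call up. It gives the time, the measured TCP pose, the force, the opening and the grip force at its end, in the units of the state.
- ctrl.get_obs(): the state, without advancing time (a new reading comes with each control period).
- ctrl.camera(name): name is "side" or "top"; returns a dict with "frame" (384x512x3 uint8, blue, green, red), "z_map" (384x512 float32, m along the optical axis (not along the pixel's ray), 0 where there is no reading), "fx", "fy", "cx", "cy" (pixels), "xyz" and "rotation" of the camera in the world. Camera axes: x right, y down, z forward; pixel columns grow to the right and rows downward; lengths in m; the calibration is good to about 2 mm. A picture is of the moment at which its call begins.
- ctrl.hand_in(): hands the job in; it is judged then, once.
The state is a dict: "time_s": time; "q": joint angles; "dq": joint speeds; "joint_efforts": joint torques, N m; "eef_pos": TCP position; "eef_rot": TCP orientation; "wrist_force": force on the tool from outside, world axes, zero at the start; "torque": the same for the moment, N m; "opening": opening from 0.0 (shut) to 1.0 (fully open); "grasp_force": force on a finger pad.
Only numpy, scipy, OpenCV 4.12 (cv2) and the standard library are available. Lean on these libraries where they do the work, as an engineer would, in place of code of your own. Each camera call takes 0.05 s, during which the arm holds its last target. There are 200 camera calls.

## Working session

There is one attempt and no reset: what is moved stays moved. The work goes in short steps, Python scripts to look and compute and a tool call to move; the robot and the scene stay as the last step left them, time stands still between calls to the robot, and variables do not carry over. Pictures are saved under pics/ and viewed, at most 10 in all, crops included, and the job is handed in when it is done.

Besides the shell and the picture viewer there is one more tool, called after "Call:" as a command line: name --argument value ..., lists and objects as JSON in quotes. jog_arm: Moves the arm, as the interface text tells. Its arguments: {"type":"object","properties":{"series":{"type":"array"}},"required":["series"]}

```bash
ls; mkdir -p pics; cat > h.py <<'E'
import numpy as np, cv2
from bench import ctrl
def snap(n,f):
    c=ctrl.camera(n); np.savez(f'{f}.npz',**c); cv2.imwrite(f'pics/{f}.png',c['frame']); return c
def pts(c):
    z=c['z_map']; v,u=np.mgrid[:384,:512]
    P=np.stack([(u-c['cx'])/c['fx']*z,(v-c['cy'])/c['fy']*z,z],-1)
    R=np.array(c['rotation']); 
    W=P@R.T+np.array(c['xyz']); W[z==0]=np.nan
    return W
E
python3 - <<'E'
from h import *
a=snap('top','top0');b=snap('side','side0')
cv2.imwrite('pics/both.png',cv2.resize(np.vstack([a['frame'],b['frame']]),(400,600)))
for c in(a,b):print(c['xyz'],c['rotation'],c['fx'])
print(ctrl.get_obs())
E
```

```text
pics
[3.84756260e-01 5.87209985e-04 1.30307120e+00] [ 0.06417943 -0.69545476  0.71224481 -0.07022109] 430.94407194706866
[0.26065772 0.81089319 0.84484485] [ 0.09632258 -0.17426434  0.88251846 -0.42604585] 418.92484345223284
{'time_s': 0.1, 'q': array([ 9.17702566e-01,  1.81481203e-01,  1.60791812e+00, -2.69361423e-05,
        1.35380648e+00, -2.06331372e-01]), 'dq': array([ 0.00097516, -0.00142188, -0.00147373,  0.00027221, -0.00140137,
       -0.00145134]), 'joint_efforts': array([ 6.99022730e-04, -4.45876229e+01, -3.52241063e+01, -2.77851959e-04,
        4.12868714e-03, -6.15962790e-05]), 'eef_pos': array([0.2481215 , 0.51814939, 0.23046123]), 'eef_rot': array([-3.24072457e-04,  2.21525158e-01,  9.75154323e-01, -7.38724083e-04]), 'wrist_force': array([-0.2081986 , -0.42963228,  0.43201672]), 'torque': array([-0.00996437,  0.00973112,  0.02387359]), 'grasp_force': 0.0, 'opening': 0.9955790726798383}
```

View pics/top0.png

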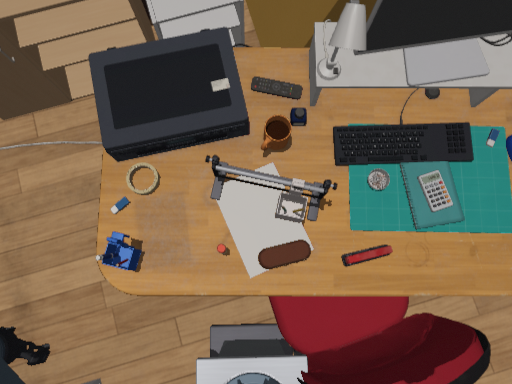

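View pics/side0.png

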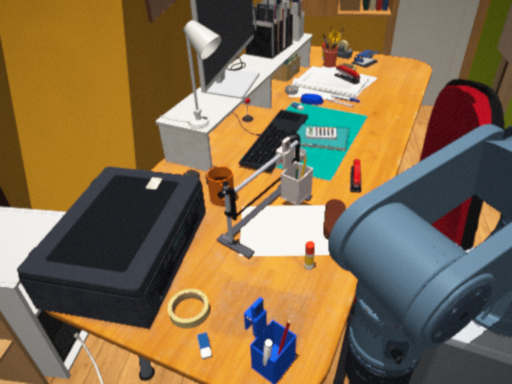

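The top view shows the blue caddy at about (122,252), the rail posts at (212,165) and (327,190), the white caddy at (292,207), and the mug, glue stick and case. In the side view the caddy's hook is at (256,313).

```bash
python3 - <<'E'
s=open('h.py').read()
s=s.replace("R=np.array(c['rotation']); ","q=np.array(c['rotation']); R=Rot.from_quat(q[[1,2,3,0]]).as_matrix()").replace("import numpy as np, cv2","import numpy as np, cv2\nfrom scipy.spatial.transform import Rotation as Rot")
open('h.py','w').write(s)
from h import *
a=np.load('top0.npz');b=np.load('side0.npz')
A=pts(a);B=pts(b)
for n,W,l in(('top',A,[(450,270),(222,248),(285,255),(277,130),(212,165),(327,190),(292,207),(270,183),(122,252)]),('side',B,[(310,245),(256,305),(268,345),(300,140)])):
    for u,v in l: print(n,u,v,W[v,u].round(4))
for n,c,W in(('top',a,A),('side',b,B)):
    f=c['frame'].astype(int); m=(f[...,0]>90)&(f[...,0]>f[...,2]*2)&(f[...,0]>f[...,1]*1.6)
    P=W[m]; k=(P[:,2]>0.02)&(P[:,2]<.25)&(P[:,0]>.1)&(P[:,0]<.6)&(P[:,1]>.2); P=P[k]
    print(n,len(P),P.min(0),P.max(0))
    for lo,hi in((.02,.08),(.08,.095),(.095,.14),(.14,.15),(.15,.2)):
        Q=P[(P[:,2]>lo)&(P[:,2]<=hi)]
        if len(Q)>3: print(lo,len(Q),Q.mean(0).round(4),cv2.minAreaRect((Q[:,:2]*1000).astype(np.float32)))
x=cv2.resize(a['frame'][220:285,85:160],None,fx=5,fy=5,interpolation=2)
y=cv2.resize(b['frame'][285:384,230:310],None,fx=5,fy=5,interpolation=2)
o=np.zeros((500,800,3),np.uint8);o[:x.shape[0],:375]=x;o[:495,390:790]=y
cv2.imwrite('pics/crop1.png',o)
# rail pts
P=A.reshape(-1,3);k=(P[:,2]>.14)&(P[:,2]<.26)&(P[:,0]>.25)&(P[:,0]<.65)&(abs(P[:,1])<.3)
print('railtop');P=P[k];print(len(P),P.min(0),P.max(0),cv2.minAreaRect((P[:,:2]*1000).astype(np.float32)))
E
```

```text
top 450 270 [ 0.3817 -0.5988  0.0027]
top 222 248 [0.4581 0.0737 0.0851]
top 285 255 [ 0.436  -0.1058  0.0438]
top 277 130 [ 0.8087 -0.0948  0.0626]
top 212 165 [0.667  0.09   0.2079]
top 327 190 [ 0.5923 -0.2063  0.2136]
top 292 207 [ 0.5723 -0.1295  0.0676]
top 270 183 [ 6.592e-01 -7.180e-02 -4.000e-04]
top 122 252 [0.4583 0.3771 0.0029]
side 310 245 [0.4562 0.0838 0.0864]
side 256 305 [0.4791 0.3633 0.1786]
side 268 345 [0.4353 0.4106 0.1391]
side 300 140 [ 0.68   -0.4995  0.0153]
top 145 [0.40649869 0.32210336 0.02126804] [0.50432778 0.40215534 0.18394708]
0.02 12 [0.4452 0.3764 0.0445] ((444.1194152832031, 378.42034912109375), (76.94048309326172, 11.291827201843262), 28.59383773803711)
0.08 50 [0.4413 0.3526 0.087 ] ((444.4324645996094, 364.0482177734375), (74.19037628173828, 60.19899368286133), 75.51336669921875)
0.095 4 [0.4892 0.3603 0.1392] ((489.36553955078125, 360.013916015625), (16.215394973754883, 26.208261489868164), 79.32767486572266)
0.14 36 [0.4889 0.3543 0.1436] ((487.48040771484375, 352.90081787109375), (32.08241271972656, 28.807493209838867), 74.6797866821289)
0.1
[... 358 characters left out ...]
4  0.3697 0.0859] ((455.8314514160156, 364.3452453613281), (76.47419738769531, 90.00541687011719), 74.33770751953125)
0.095 223 [0.4786 0.3642 0.1174] ((459.4411926269531, 370.7246398925781), (36.13447570800781, 82.95172119140625), 62.01478576660156)
0.14 118 [0.4844 0.362  0.1437] ((486.4041748046875, 356.4183654785156), (31.51060676574707, 32.017311096191406), 75.95178985595703)
0.15 109 [0.4804 0.3631 0.1718] ((479.6337585449219, 358.7572937011719), (28.7076416015625, 9.778111457824707), 71.2258529663086)
railtop
863 [ 0.52761908 -0.23272952  0.14023989] [0.64976977 0.04346006 0.25023753] ((586.0611572265625, -89.36856079101562), (279.8351745605469, 100.62045288085938), 82.46569061279297)
```

View pics/crop1.png

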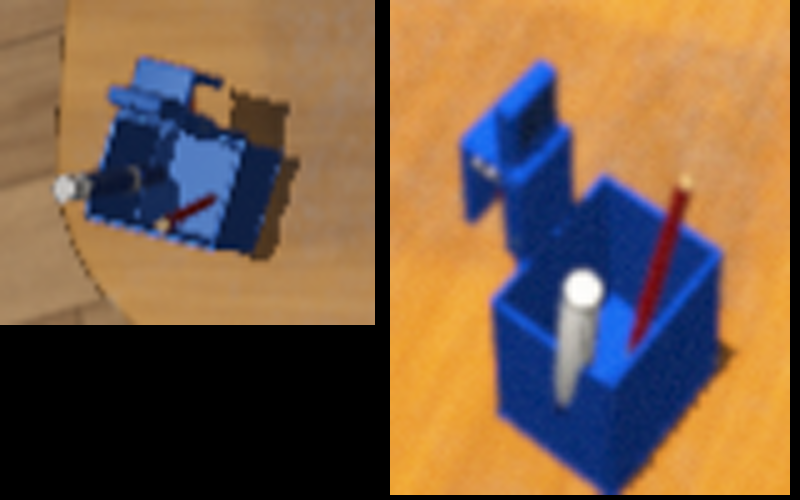

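The crop shows the caddy upright at yaw ≈ -0.26, with the tab on top and the hook mouth on the far side. Next I measure the rail.

```bash
python3 - <<'E'
from h import *
a=np.load('top0.npz');b=np.load('side0.npz')
x=cv2.resize(a['frame'][145:225,200:340],None,fx=4,fy=4,interpolation=2)
y=cv2.resize(b['frame'][130:265,210:330],None,fx=4,fy=4,interpolation=2)
cv2.imwrite('pics/r1.png',np.vstack([x[:, :480],y[:280]])[:600]) 
o=np.zeros((600,800,3),np.uint8); x=cv2.resize(a['frame'][145:225,200:340],None,fx=2.8,fy=2.8,interpolation=2);o[:x.shape[0],:x.shape[1]]=x
y=cv2.resize(b['frame'][130:265,215:315],None,fx=3.9,fy=3.9,interpolation=2);o[:y.shape[0],400:400+y.shape[1]]=y;cv2.imwrite('pics/rail.png',o)
yaw=np.radians(-14.5);e=np.array([np.cos(yaw),np.sin(yaw)]);f=np.array([-e[1],e[0]])
O=np.array([.63,-.06])
for n,c in(('top',a),('side',b)):
    P=pts(c).reshape(-1,3); fr=c['frame'].reshape(-1,3)
    d=P[:,:2]-O; s=d@e;t=d@f
    for lo in np.arange(-.18,.18,.03):
        k=(t>lo)&(t<=lo+.03)&(abs(s)<.06)&(P[:,2]>.05)&(P[:,2]<.3)
        if k.sum()<3: continue
        Q=np.c_[s,t,P[:,2]][k]; up=Q[Q[:,2]>.14]
        h=np.percentile(up[:,2],95) if len(up)>2 else 0
        u2=up[up[:,2]>h-.006] if len(up)>2 else Q
        print(n,round(lo,3),len(Q),len(up),'z95',round(h,4),'s med/min/max',np.round([np.median(u2[:,0]),u2[:,0].min(),u2[:,0].max()],4))
E
```

```text
top -0.18 69 67 z95 0.2194 s med/min/max [0.0216 0.0002 0.0273]
top -0.15 166 121 z95 0.2207 s med/min/max [0.0215 0.0152 0.0284]
top -0.12 277 102 z95 0.2039 s med/min/max [ 0.0004 -0.0567  0.0065]
top -0.09 401 207 z95 0.2452 s med/min/max [-0.0088 -0.0137 -0.0037]
top -0.06 258 102 z95 0.2102 s med/min/max [-0.0039 -0.0173  0.0118]
top -0.03 80 49 z95 0.2038 s med/min/max [-0.     -0.0056  0.0047]
top 0.0 80 52 z95 0.2042 s med/min/max [-0.0006 -0.0061  0.0055]
top 0.03 80 50 z95 0.2044 s med/min/max [-0.0006 -0.0057  0.0044]
top 0.06 80 49 z95 0.2041 s med/min/max [-0.0016 -0.0066  0.0038]
top 0.09 79 50 z95 0.2041 s med/min/max [-0.0018 -0.0076  0.0042]
top 0.12 159 110 z95 0.2198 s med/min/max [0.0176 0.0129 0.0245]
top 0.15 79 77 z95 0.2221 s med/min/max [0.0176 0.0115 0.0232]
side -0.18 25 21 z95 0.2075 s med/min/max [0.0138 0.0084 0.0211]
side -0.15 215 184 z95 0.2196 s med/min/max [0.0177 0.0115 0.0262]
side -0.12 213 106 z95 0.2015 s med/min/max [-0.0044 -0.0593  0.0032]
side -0.09 264 229 z95 0.2434 s med/min/max [-0.0129 -0.0161 -0.0079]
side -0.06 496 241 z95 0.2307 s med/min/max [-0.0116 -0.0173 -0.0067]
side -0.03 54 33 z95 0.2032 s med/min/max [-0.0045 -0.0092  0.0029]
side 0.0 62 38 z95 0.2034 s med/min/max [-0.0046 -0.0093  0.0023]
side 0.03 62 38 z95 0.2035 s med/min/max [-0.0053 -0.0093  0.0024]
side 0.06 66 40 z95 0.2029 s med/min/max [-0.0063 -0.0104  0.001 ]
side 0.09 68 41 z95 0.2031 s med/min/max [-0.0064 -0.0099  0.0008]
side 0.12 87 54 z95 0.2205 s med/min/max [0.0144 0.0094 0.0201]
side 0.15 476 303 z95 0.2186 s med/min/max [ 0.0133 -0.004   0.0222]
```

View pics/rail.png

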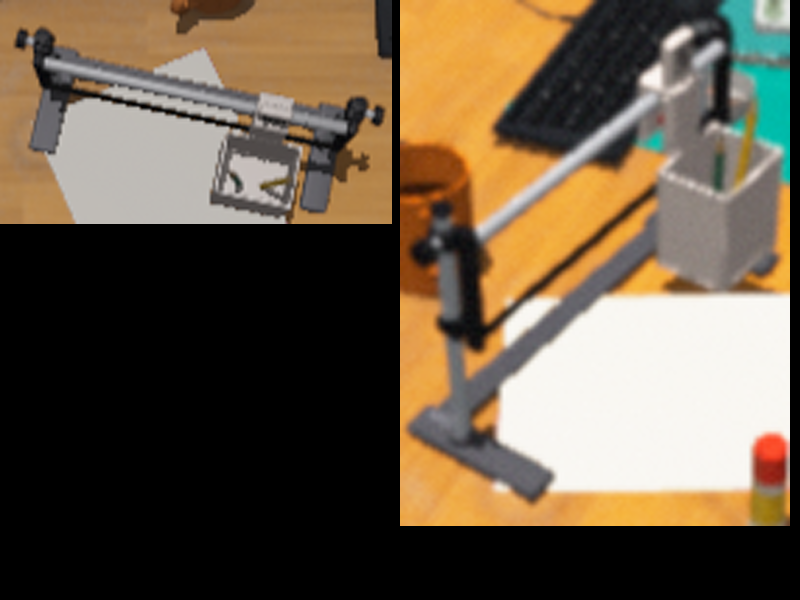

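Bar top is at z ≈ 0.2035, so the axis is at ≈ 0.197. Rail yaw is ≈ -0.24. First I rotate the tool, then translate above the tab.

Call:
jog_arm --series '[[[0, 0, 0, 0, 0, 0.138, 45], [0, 0, 0, 0, 0, 0.138, 45], [0, 0, 0, 0, 0, 0.138, 45], [0, 0, 0, 0, 0, 0.138, 45], [0, 0, 0, 0, 0, 0.138, 45], [0, 0, 0, 0, 0, 0.138, 45], [0, 0, 0, 0, 0, 0.138, 45], [0, 0, 0, 0, 0, 0.138, 45], [0, 0, 0, 0, 0, 0.138, 45], [0, 0, 0, 0, 0, 0.138, 45]]]'

```text
time_s: 1.1
eef_pos: [0.2482, 0.5183, 0.2307]
eef_rot: [0.0, 0.793, 0.609, -0.001]
wrist_force: [0.3, -0.5, -0.1]
opening: 0.525
grasp_force: 0.0
```

Call:
jog_arm --series '[[[-9.6, 26.5, 0, 0, 0, 0, 45], [-9.6, 26.5, 0, 0, 0, 0, 45], [-9.6, 26.5, 0, 0, 0, 0, 45], [-9.6, 26.5, 0, 0, 0, 0, 45], [-9.6, 26.5, 0, 0, 0, 0, 45], [-9.6, 26.5, 0, 0, 0, 0, 45], [-9.6, 26.5, 0, 0, 0, 0, 45], [-9.6, 26.5, 0, 0, 0, 0, 45], [-9.6, 26.5, 0, 0, 0, 0, 45], [-9.6, 26.5, 0, 0, 0, 0, 45]]]'

```text
time_s: 2.1
eef_pos: [0.4811, 0.3577, 0.2307]
eef_rot: [-0.0, 0.792, 0.611, -0.0]
wrist_force: [-0.3, -0.3, 0.2]
opening: 0.524
grasp_force: 0.0
```

```bash
python3 - <<'E'
from h import *
b=snap('side','side1'); 
cv2.imwrite('pics/s1.png',cv2.resize(b['frame'][200:384,190:350],None,fx=3.2,fy=3.2,interpolation=2))
a=snap('top','top1');P=pts(a).reshape(-1,3)
yaw=-.24;e=np.array([np.cos(yaw),np.sin(yaw)]);f=np.array([-e[1],e[0]])
d=P[:,:2]-[.63,-.06]; s=d@e;t=d@f
k=(abs(s)<.05)&(P[:,2]>.225)&(P[:,2]<.26)&(abs(t+.075)<.03);print('white tab t,s',t[k].min(),t[k].max(),np.median(s[k]),P[k,2].max())
k=(abs(s-.02)<.02)&(P[:,2]>.212)&(P[:,2]<.23)
for q in (k&(t>.1),k&(t<-.1)): print('post',t[q].min(),t[q].max(),np.median(t[q]),np.median(s[q]))
E
```

```text
white tab t,s -0.08844395691997729 -0.05904028361117729 -0.011356845028706987 0.24820000927045882
post 0.1436436799480762 0.17472925889815055 0.15130665836865317 0.01947323899123765
post -0.1562887821445111 -0.14170419789390293 -0.14848351004214844 0.019208815994097593
```

View pics/s1.png

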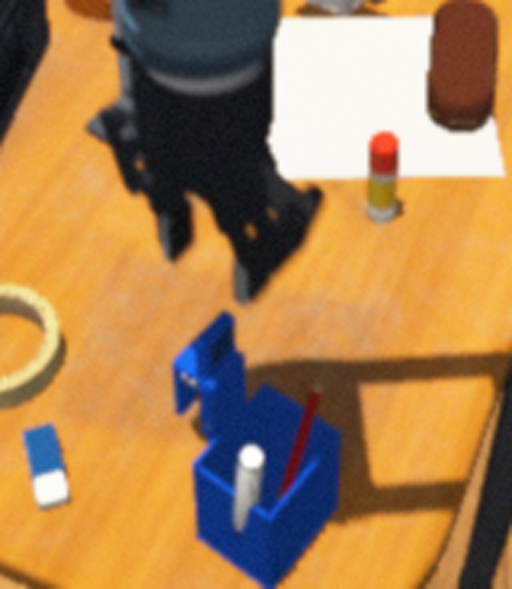

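The open fingers straddle the tab and are aligned with its plate. Next: descend, then close.

Call:
jog_arm --series '[[[0, 0, 10, 0, 0, 0, 45], [0, 0, 10, 0, 0, 0, 45], [0, 0, 10, 0, 0, 0, 45], [0, 0, 10, 0, 0, 0, 45], [0, 0, 10, 0, 0, 0, 45], [0, 0, 10, 0, 0, 0, 45], [0, 0, 10, 0, 0, 0, 45], [0, 0, 8, 0, 0, 0, 45], [0, 0, 3, 0, 0, 0, 45], [0, 0, 0, 0, 0, 0, 45]]]'

```text
time_s: 3.2
eef_pos: [0.4803, 0.3585, 0.1497]
eef_rot: [-0.0, 0.792, 0.611, -0.0]
wrist_force: [-0.6, 0.1, 0.3]
opening: 0.532
grasp_force: 0.0
```

Call:
jog_arm --series '[[[0, 0, 0, 0, 0, 0, 15], [0, 0, 0, 0, 0, 0, 8], [0, 0, 0, 0, 0, 0, 5], [0, 0, 0, 0, 0, 0, 5], [0, 0, 0, 0, 0, 0, 5], [0, 0, 0, 0, 0, 0, 5], [0, 0, 0, 0, 0, 0, 5], [0, 0, 0, 0, 0, 0, 5], [0, 0, 0, 0, 0, 0, 5], [0, 0, 0, 0, 0, 0, 5]]]'

```text
time_s: 4.2
eef_pos: [0.4809, 0.3587, 0.1507]
eef_rot: [0.0, 0.792, 0.611, 0.001]
wrist_force: [2.6, -0.6, 3.8]
opening: 0.104
grasp_force: 62.4
```

Call:
jog_arm --series '[[[0, 0, -5, 0, 0, 0, 5], [0, 0, -15, 0, 0, 0, 5], [0, 0, -20, 0, 0, 0, 5], [0, 0, -20, 0, 0, 0, 5], [0, 0, -20, 0, 0, 0, 5], [0, 0, -20, 0, 0, 0, 5], [0, 0, -20, 0, 0, 0, 5], [0, 0, -15, 0, 0, 0, 5], [0, 0, -10, 0, 0, 0, 5], [0, 0, -5, 0, 0, 0, 5]]]'

```text
time_s: 5.2
eef_pos: [0.4805, 0.3587, 0.3013]
eef_rot: [0.0, 0.792, 0.611, 0.0]
wrist_force: [-0.4, 0.3, -3.6]
opening: 0.102
grasp_force: 61.5
```

Call:
jog_arm --series '[[[-5, 2, 0, 0, 0, 0, 5], [-10, 5, 0, 0, 0, 0, 5], [-20, 9, 0, 0, 0, 0, 5], [-20, 10, 0, 0, 0, 0, 5], [-20, 10, 0, 0, 0, 0, 5], [-20, 10, 0, 0, 0, 0, 5], [-20, 10, 0, 0, 0, 0, 5], [-20, 10, 0, 0, 0, 0, 5], [-15, 7, 0, 0, 0, 0, 5], [-8, 3, 0, 0, 0, 0, 5]]]'

```text
time_s: 6.2
eef_pos: [0.5138, 0.1843, 0.2992]
eef_rot: [-0.0, 0.792, 0.61, -0.001]
wrist_force: [-0.3, 0.3, -2.8]
opening: 0.103
grasp_force: 61.4
```

Call:
jog_arm --series '[[[-10, 5, 0, 0, 0, -0.004, 5], [-18, 8, 0, 0, 0, -0.004, 5], [-22, 10, 0, 0, 0, -0.004, 5], [-22, 10, 0, 0, 0, -0.004, 5], [-22, 10, 0, 0, 0, 0, 5], [-22, 10, 0, 0, 0, 0, 5], [-20, 10, 0, 0, 0, 0, 5], [-13, 7, 0, 0, 0, 0, 5], [-8, 3, 0, 0, 0, 0, 5], [0, 0, 0, 0, 0, 0, 5]]]'

```text
time_s: 7.2
eef_pos: [0.5469, 0.0159, 0.3001]
eef_rot: [-0.0, 0.787, 0.617, -0.0]
wrist_force: [-0.0, -0.6, -4.0]
opening: 0.106
grasp_force: 61.5
```

```bash
python3 - <<'E'
from h import *
b=snap('side','side2');a=snap('top','top2')
cv2.imwrite('pics/s2.png',cv2.resize(b['frame'][60:260,170:370],None,fx=3,fy=3,interpolation=2))
o=ctrl.get_obs();print(o['eef_pos'],o['wrist_force'],o['torque'])
yaw=-.24;e=np.array([np.cos(yaw),np.sin(yaw)]);f=np.array([-e[1],e[0]])
for n,c in(('top',a),('side',b)):
    fr=c['frame'].astype(int); m=(fr[...,0]>80)&(fr[...,0]>fr[...,2]*2)&(fr[...,0]>fr[...,1]*1.6)
    P=pts(c)[m];d=P[:,:2]-[.63,-.06];P=np.c_[d@e,d@f,P[:,2]];P=P[(abs(P[:,0])<.3)&(abs(P[:,1])<.2)&(P[:,2]>.1)]
    print(n,len(P),P.min(0),P.max(0))
    k=P[:,2]>P[:,2].max()-.12
    lo=P[P[:,2]<.225];hi=P[P[:,2]>.24]
    for Q in(lo,hi):
        if len(Q)>5: print(len(Q),Q.min(0).round(4),Q.max(0).round(4),cv2.minAreaRect((Q[:,:2]*1000).astype(np.float32)))
E
```

```text
[0.54673071 0.0171089  0.30015433] [-0.11936049  1.39189504 -2.08567456] [ 0.00301353 -0.0369101  -0.01937973]
top 360 [-0.16819258  0.01490614  0.14717571] [-0.10737111  0.08734683  0.43064684]
298 [-0.1679  0.0159  0.1472] [-0.108   0.0866  0.2246] ((-137.82101440429688, 51.10177993774414), (70.78630828857422, 59.809661865234375), 89.6980209350586)
side 1443 [-0.17104663 -0.10215285  0.12435585] [-0.02214546  0.09341393  0.44995751]
836 [-0.171  -0.1022  0.1244] [-0.0221  0.0934  0.225 ] ((-109.17581176757812, -10.561012268066406), (82.14414978027344, 238.96804809570312), 24.56698226928711)
347 [-0.135   0.0347  0.2403] [-0.0764  0.0714  0.45  ] ((-105.6217041015625, 52.601898193359375), (59.540916442871094, 35.69628143310547), 2.235708475112915)
```

View pics/s2.png

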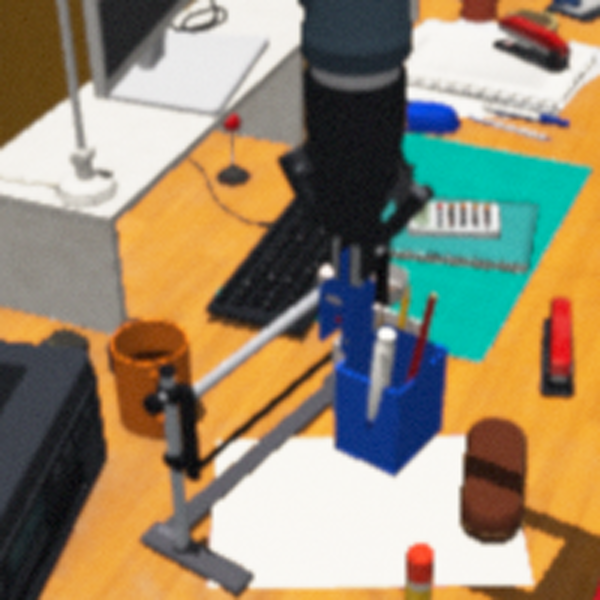

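Caddy aligned to the rail and about 90 mm in front of the bar. Moving it over the bar.

Call:
jog_arm --series '[[[0, 5, 0, 0, 0, 0, 5], [0, 12, 0, 0, 0, 0, 5], [0, 15, 0, 0, 0, 0, 5], [0, 15, 0, 0, 0, 0, 5], [0, 15, 0, 0, 0, 0, 5], [0, 12, 0, 0, 0, 0, 5], [0, 8, 0, 0, 0, 0, 5], [0, 5, 0, 0, 0, 0, 5], [0, 2, 0, 0, 0, 0, 5], [0, 0, 0, 0, 0, 0, 5]]]'

```text
time_s: 8.3
eef_pos: [0.6334, -0.0045, 0.3002]
eef_rot: [-0.0, 0.787, 0.617, -0.0]
wrist_force: [1.0, 0.3, -1.8]
opening: 0.101
grasp_force: 61.5
```

```bash
python3 - <<'E'
from h import *
b=snap('side','side3');a=snap('top','top3')
x=cv2.resize(b['frame'][110:230,220:320],None,fx=5,fy=5,interpolation=2)
cv2.imwrite('pics/s3.png',x)
o=ctrl.get_obs();p=o['eef_pos'];print(p,o['wrist_force'],o['torque'])
yaw=-.24;e=np.array([np.cos(yaw),np.sin(yaw)]);f=np.array([-e[1],e[0]])
print('TCP s,t',(p[:2]-[.63,-.06])@e,(p[:2]-[.63,-.06])@f, 2*o['eef_rot'][2]**2-1)
for n,c in(('top',a),('side',b)):
    fr=c['frame'].astype(int); m=(fr[...,0]>80)&(fr[...,0]>fr[...,2]*2)&(fr[...,0]>fr[...,1]*1.6)
    def loc(m):
        P=pts(c)[m];d=P[:,:2]-[.63,-.06];return np.c_[d@e,d@f,P[:,2]]
    P=loc(m);P=P[(abs(P[:,0])<.12)&(abs(P[:,1]-.05)<.06)&(P[:,2]>.14)&(P[:,2]<.34)]
    for lo in np.arange(.14,.34,.02):
        Q=P[(P[:,2]>=lo)&(P[:,2]<lo+.02)]
        if len(Q)>5: print(n,lo.round(2),len(Q),np.percentile(Q,[2,98],axis=0).round(4).tolist())
    B=loc(np.ones(fr.shape[:2],bool));
    for t0,t1 in((-.03,.02),(.08,.105)):
        Q=B[(abs(B[:,0])<.015)&(B[:,1]>t0)&(B[:,1]<t1)&(B[:,2]>.185)&(B[:,2]<.21)]
        if len(Q): print(n,'bar',t0,len(Q),Q[:,0].min(),Q[:,0].max(),np.percentile(Q[:,2],95))
E
```

```text
[ 0.63309852 -0.00444204  0.30037759] [-0.58675324  0.02240025 -2.48319222] [-0.00585999 -0.07019128 -0.02254356]
TCP s,t -0.010196560768615175 0.05470207823308383 -0.2374686383925445
top 0.14 257 [[-0.0612, 0.019, 0.1484], [-0.0208, 0.0851, 0.1579]]
top 0.22 52 [[-0.0786, 0.0149, 0.2316], [-0.019, 0.0878, 0.2398]]
top 0.28 9 [[-0.0188, 0.0366, 0.2878], [-0.0133, 0.0421, 0.2944]]
top bar -0.03 34 -0.005785681437342084 0.005697912254496503 0.2062555273459406
top bar 0.08 41 -0.005676583612258554 0.0054238332332812765 0.20458736569543223
side 0.14 64 [[-0.0808, 0.0225, 0.1519], [-0.0219, 0.0931, 0.1597]]
side 0.16 201 [[-0.0823, 0.0174, 0.1606], [-0.0224, 0.0924, 0.1798]]
side 0.18 238 [[-0.0818, 0.0166, 0.1803], [-0.0221, 0.093, 0.1993]]
side 0.2 259 [[-0.0818, 0.0163, 0.2005], [-0.0208, 0.0931, 0.2191]]
side 0.22 330 [[-0.0819, 0.0162, 0.2204], [-0.0189, 0.0926, 0.239]]
side 0.24 97 [[-0.0215, 0.0418, 0.2406], [0.0102, 0.0708, 0.2594]]
side 0.26 105 [[-0.0218, 0.0408, 0.2607], [0.0086, 0.0717, 0.2789]]
side 0.28 96 [[-0.0216, 0.0404, 0.2813], [0.0076, 0.0716, 0.2991]]
side 0.3 24 [[-0.022, 0.0639, 0.3006], [-0.0066, 0.0706, 0.3186]]
side 0.32 13 [[-0.0161, 0.061, 0.3208], [-0.0077, 0.0699, 0.3293]]
side bar -0.03 3 -0.007978165760931693 -0.0019513469527815501 0.2043242681452045
side bar 0.08 32 -0.00980130361299754 0.001652827891524478 0.20272599669239558
```

View pics/s3.png

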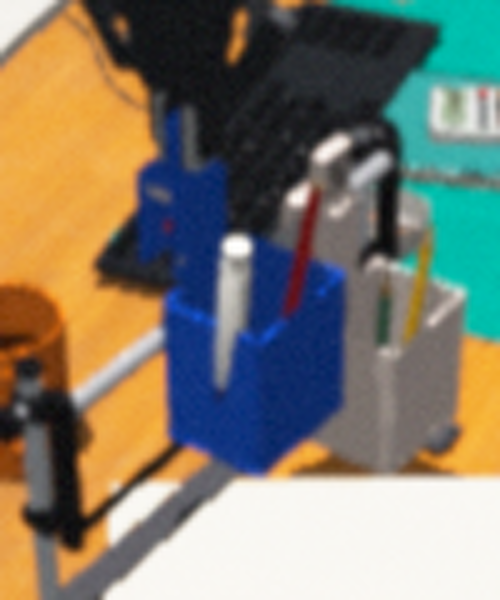

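In the side crop the hook, with its liner and red catch visible, sits above the bar. It is upright and within 1 mm fore-aft. Now lowering gradually.

Call:
jog_arm --series '[[[0, 0, 4, 0, 0, 0, 5], [0, 0, 6, 0, 0, 0, 5], [0, 0, 6, 0, 0, 0, 5], [0, 0, 6, 0, 0, 0, 5], [0, 0, 4, 0, 0, 0, 5], [0, 0, 3, 0, 0, 0, 5], [0, 0, 1, 0, 0, 0, 5], [0, 0, 1, 0, 0, 0, 5], [0, 0, 0.5, 0, 0, 0, 5], [0, 0, 0, 0, 0, 0, 5]]]'

```text
time_s: 9.4
eef_pos: [0.6334, -0.0047, 0.2689]
eef_rot: [0.0, 0.787, 0.617, 0.0]
wrist_force: [-0.2, -0.5, -2.9]
opening: 0.105
grasp_force: 61.4
```

Call:
jog_arm --series '[[[0, 0, 0.3, 0, 0, 0, 5], [0, 0, 0.3, 0, 0, 0, 5], [0, 0, 0.3, 0, 0, 0, 5], [0, 0, 0.2, 0, 0, 0, 5], [0, 0, 0.2, 0, 0, 0, 5], [0, 0, 0.2, 0, 0, 0, 5], [0, 0, 0.2, 0, 0, 0, 5], [0, 0, 0.2, 0, 0, 0, 5], [0, 0, 0.1, 0, 0, 0, 5], [0, 0, 0, 0, 0, 0, 5]]]'

```text
time_s: 10.4
eef_pos: [0.6333, -0.0046, 0.2668]
eef_rot: [-0.0, 0.787, 0.617, -0.0]
wrist_force: [0.4, -0.1, -2.7]
opening: 0.106
grasp_force: 61.4
```

Call:
jog_arm --series '[[[0, 0, 0.3, 0, 0, 0, 5], [0, 0, 0.3, 0, 0, 0, 5], [0, 0, 0.3, 0, 0, 0, 5], [0, 0, 0.2, 0, 0, 0, 5], [0, 0, 0.2, 0, 0, 0, 5], [0, 0, 0.2, 0, 0, 0, 5], [0, 0, 0.2, 0, 0, 0, 5], [0, 0, 0.2, 0, 0, 0, 5], [0, 0, 0.1, 0, 0, 0, 5], [0, 0, 0, 0, 0, 0, 5]]]'

```text
time_s: 11.4
eef_pos: [0.6333, -0.0046, 0.2648]
eef_rot: [-0.0, 0.787, 0.617, -0.0]
wrist_force: [0.3, 0.3, -2.1]
opening: 0.106
grasp_force: 61.4
```

Call:
jog_arm --series '[[[0, 0, 0.3, 0, 0, 0, 5], [0, 0, 0.3, 0, 0, 0, 5], [0, 0, 0.3, 0, 0, 0, 5], [0, 0, 0.2, 0, 0, 0, 5], [0, 0, 0.2, 0, 0, 0, 5], [0, 0, 0.2, 0, 0, 0, 5], [0, 0, 0.2, 0, 0, 0, 5], [0, 0, 0.2, 0, 0, 0, 5], [0, 0, 0.1, 0, 0, 0, 5], [0, 0, 0, 0, 0, 0, 5]]]'

```text
time_s: 12.4
eef_pos: [0.6333, -0.0046, 0.2627]
eef_rot: [-0.0, 0.787, 0.617, -0.0]
wrist_force: [0.6, 0.1, -3.5]
opening: 0.102
grasp_force: 61.4
```

Call:
jog_arm --series '[[[0, 0, 0.3, 0, 0, 0, 5], [0, 0, 0.3, 0, 0, 0, 5], [0, 0, 0.3, 0, 0, 0, 5], [0, 0, 0.2, 0, 0, 0, 5], [0, 0, 0.2, 0, 0, 0, 5], [0, 0, 0.2, 0, 0, 0, 5], [0, 0, 0.2, 0, 0, 0, 5], [0, 0, 0.2, 0, 0, 0, 5], [0, 0, 0.1, 0, 0, 0, 5], [0, 0, 0, 0, 0, 0, 5]]]'

```text
time_s: 13.4
eef_pos: [0.6333, -0.0046, 0.2607]
eef_rot: [-0.0, 0.787, 0.617, -0.0]
wrist_force: [0.0, 0.2, -2.1]
opening: 0.105
grasp_force: 61.4
```

Call:
jog_arm --series '[[[0, 0, 0.5, 0, 0, 0, 5], [0, 0, 0.5, 0, 0, 0, 5], [0, 0, 0.5, 0, 0, 0, 5], [0, 0, 0.5, 0, 0, 0, 5], [0, 0, 0.5, 0, 0, 0, 5], [0, 0, 0.5, 0, 0, 0, 5], [0, 0, 0.3, 0, 0, 0, 5], [0, 0, 0.2, 0, 0, 0, 5], [0, 0, 0.0, 0, 0, 0, 5], [0, 0, 0, 0, 0, 0, 5]]]'

```text
time_s: 14.4
eef_pos: [0.6334, -0.0046, 0.2573]
eef_rot: [0.0, 0.787, 0.617, 0.0]
wrist_force: [0.2, -0.5, -3.3]
opening: 0.107
grasp_force: 61.4
```

Call:
jog_arm --series '[[[0, 0, 0.5, 0, 0, 0, 5], [0, 0, 0.5, 0, 0, 0, 5], [0, 0, 0.5, 0, 0, 0, 5], [0, 0, 0.5, 0, 0, 0, 5], [0, 0, 0.5, 0, 0, 0, 5], [0, 0, 0.5, 0, 0, 0, 5], [0, 0, 0.3, 0, 0, 0, 5], [0, 0, 0.2, 0, 0, 0, 5], [0, 0, 0.0, 0, 0, 0, 5], [0, 0, 0, 0, 0, 0, 5]]]'

```text
time_s: 15.4
eef_pos: [0.6334, -0.0046, 0.2538]
eef_rot: [0.0, 0.787, 0.617, 0.0]
wrist_force: [0.0, -1.4, -2.8]
opening: 0.104
grasp_force: 61.4
```

Call:
jog_arm --series '[[[0, 0, 0.5, 0, 0, 0, 5], [0, 0, 0.5, 0, 0, 0, 5], [0, 0, 0.5, 0, 0, 0, 5], [0, 0, 0.5, 0, 0, 0, 5], [0, 0, 0.5, 0, 0, 0, 5], [0, 0, 0.5, 0, 0, 0, 5], [0, 0, 0.5, 0, 0, 0, 5], [0, 0, 0.5, 0, 0, 0, 5], [0, 0, 0.0, 0, 0, 0, 5], [0, 0, 0, 0, 0, 0, 5]]]'

```text
time_s: 16.4
eef_pos: [0.6334, -0.0046, 0.2498]
eef_rot: [0.0, 0.787, 0.617, -0.0]
wrist_force: [-1.0, -0.9, -2.6]
opening: 0.108
grasp_force: 61.4
```

Call:
jog_arm --series '[[[0, 0, 0.5, 0, 0, 0, 5], [0, 0, 0.5, 0, 0, 0, 5], [0, 0, 0.5, 0, 0, 0, 5], [0, 0, 0.5, 0, 0, 0, 5], [0, 0, 0.5, 0, 0, 0, 5], [0, 0, 0.5, 0, 0, 0, 5], [0, 0, 0.5, 0, 0, 0, 5], [0, 0, 0.5, 0, 0, 0, 5], [0, 0, 0.0, 0, 0, 0, 5], [0, 0, 0, 0, 0, 0, 5]]]'

```text
time_s: 17.4
eef_pos: [0.6333, -0.0047, 0.2458]
eef_rot: [-0.0, 0.787, 0.617, -0.0]
wrist_force: [-0.1, 0.4, -2.2]
opening: 0.104
grasp_force: 61.4
```

Call:
jog_arm --series '[[[0, 0, 0.5, 0, 0, 0, 5], [0, 0, 0.5, 0, 0, 0, 5], [0, 0, 0.5, 0, 0, 0, 5], [0, 0, 0.5, 0, 0, 0, 5], [0, 0, 0.5, 0, 0, 0, 5], [0, 0, 0.5, 0, 0, 0, 5], [0, 0, 0.5, 0, 0, 0, 5], [0, 0, 0.5, 0, 0, 0, 5], [0, 0, 0.0, 0, 0, 0, 5], [0, 0, 0, 0, 0, 0, 5]]]'

```text
time_s: 18.4
eef_pos: [0.6332, -0.0046, 0.2418]
eef_rot: [-0.0, 0.787, 0.617, -0.0]
wrist_force: [-3.1, 1.0, 3.7]
opening: 0.109
grasp_force: 62.4
```

Call:
jog_arm --series '[[[0, 0, 0.5, 0, 0, 0, 5], [0, 0, 0.5, 0, 0, 0, 5], [0, 0, 0.5, 0, 0, 0, 5], [0, 0, 0.5, 0, 0, 0, 5], [0, 0, 0.5, 0, 0, 0, 5], [0, 0, 0.5, 0, 0, 0, 5], [0, 0, 0.5, 0, 0, 0, 5], [0, 0, 0, 0, 0, 0, 5], [0, 0, 0.0, 0, 0, 0, 5], [0, 0, 0, 0, 0, 0, 5]]]'

```text
time_s: 19.4
eef_pos: [0.6331, -0.0046, 0.238]
eef_rot: [-0.0, 0.787, 0.617, -0.0]
wrist_force: [-4.0, 0.8, 4.0]
opening: 0.102
grasp_force: 62.3
```

Catch contacted as expected (≈6.5 N).

Call:
jog_arm --series '[[[0, 0, 0.5, 0, 0, 0, 5], [0, 0, 0.5, 0, 0, 0, 5], [0, 0, 0.5, 0, 0, 0, 5], [0, 0, 0.5, 0, 0, 0, 5], [0, 0, 0.5, 0, 0, 0, 5], [0, 0, 0.5, 0, 0, 0, 5], [0, 0, 0.5, 0, 0, 0, 5], [0, 0, 0.5, 0, 0, 0, 5], [0, 0, 0.0, 0, 0, 0, 5], [0, 0, 0, 0, 0, 0, 5]]]'

```text
time_s: 20.4
eef_pos: [0.6328, -0.0045, 0.2336]
eef_rot: [-0.001, 0.787, 0.617, -0.001]
wrist_force: [-5.6, 0.9, 2.0]
opening: 0.106
grasp_force: 62.1
```

Call:
jog_arm --series '[[[0, 0, 0.5, 0, 0, 0, 5], [0, 0, 0.5, 0, 0, 0, 5], [0, 0, 0.5, 0, 0, 0, 5], [0, 0, 0.5, 0, 0, 0, 5], [0, 0, 0.5, 0, 0, 0, 5], [0, 0, 0.5, 0, 0, 0, 5], [0, 0, 0, 0, 0, 0, 5], [0, 0, 0, 0, 0, 0, 5], [0, 0, 0.0, 0, 0, 0, 5], [0, 0, 0, 0, 0, 0, 5]]]'

```text
time_s: 21.4
eef_pos: [0.6322, -0.0044, 0.2295]
eef_rot: [-0.001, 0.787, 0.617, -0.001]
wrist_force: [-5.2, 0.8, -1.8]
opening: 0.104
grasp_force: 61.6
```

Call:
jog_arm --series '[[[0, 0, 0.5, 0, 0, 0, 5], [0, 0, 0.5, 0, 0, 0, 5], [0, 0, 0.5, 0, 0, 0, 5], [0, 0, 0.5, 0, 0, 0, 5], [0, 0, 0, 0, 0, 0, 5], [0, 0, 0, 0, 0, 0, 5], [0, 0, 0, 0, 0, 0, 5], [0, 0, 0, 0, 0, 0, 5], [0, 0, 0.0, 0, 0, 0, 5], [0, 0, 0, 0, 0, 0, 5]]]'

```text
time_s: 22.4
eef_pos: [0.6325, -0.0045, 0.2276]
eef_rot: [-0.001, 0.787, 0.617, -0.001]
wrist_force: [-1.6, -0.1, -20.3]
opening: 0.106
grasp_force: 58.8
```

A downward pull of 18 N has appeared: the catch has just snapped under the bar and bears on it. Continuing down relieves it.

Call:
jog_arm --series '[[[0, 0, 0.5, 0, 0, 0, 5], [0, 0, 0.5, 0, 0, 0, 5], [0, 0, 0.5, 0, 0, 0, 5], [0, 0, 0, 0, 0, 0, 5], [0, 0, 0, 0, 0, 0, 5], [0, 0, 0, 0, 0, 0, 5], [0, 0, 0, 0, 0, 0, 5], [0, 0, 0, 0, 0, 0, 5], [0, 0, 0.0, 0, 0, 0, 5], [0, 0, 0, 0, 0, 0, 5]]]'

```text
time_s: 23.4
eef_pos: [0.6328, -0.0046, 0.2276]
eef_rot: [-0.0, 0.787, 0.617, -0.001]
wrist_force: [-5.6, 0.2, -17.4]
opening: 0.106
grasp_force: 59.0
```

```bash
python3 - <<'E'
from h import *
for i in range(3):
    b=snap('side','side4');o=ctrl.get_obs();print(o['time_s'],o['eef_pos'],o['wrist_force'],o['torque'],o['grasp_force'])
a=snap('top','top4')
cv2.imwrite('pics/s4.png',cv2.resize(b['frame'][110:230,220:320],None,fx=5,fy=5,interpolation=2))
yaw=-.24;e=np.array([np.cos(yaw),np.sin(yaw)]);f=np.array([-e[1],e[0]])
for n,c in(('top',a),('side',b)):
    fr=c['frame'].astype(int); m=(fr[...,0]>80)&(fr[...,0]>fr[...,2]*2)&(fr[...,0]>fr[...,1]*1.6)
    P=pts(c)[m];d=P[:,:2]-[.63,-.06];P=np.c_[d@e,d@f,P[:,2]]
    P=P[(abs(P[:,0])<.12)&(abs(P[:,1]-.05)<.06)&(P[:,2]>.06)&(P[:,2]<.27)]
    for lo in np.arange(.06,.27,.02):
        Q=P[(P[:,2]>=lo)&(P[:,2]<lo+.02)]
        if len(Q)>5: print(n,lo.round(2),len(Q),np.percentile(Q,[2,98],axis=0).round(4).tolist())
E
```

```text
23.45 [ 0.63278308 -0.00457582  0.22754032] [ -5.20870829   1.0383481  -17.62538058] [ 0.14590683  1.09133027 -0.00980192] 59.02428925037384
23.5 [ 0.63276977 -0.00454482  0.22752846] [ -5.09299686   0.63713002 -17.24976661] [ 0.14813316  1.11523958 -0.03879048] 59.02357041835785
23.55 [ 0.63279451 -0.00455177  0.22757041] [ -4.79261495   1.22236328 -17.87681277] [ 0.16418304  1.10256096 -0.03189403] 59.024001359939575
top 0.06 66 [[-0.0524, 0.0199, 0.0757], [-0.0214, 0.0856, 0.08]]
top 0.08 92 [[-0.054, 0.0185, 0.0801], [-0.0224, 0.086, 0.0868]]
top 0.14 7 [[-0.0224, 0.0232, 0.1473], [-0.0192, 0.0871, 0.1597]]
top 0.16 16 [[-0.063, 0.0154, 0.1615], [-0.0194, 0.0884, 0.1701]]
side 0.08 146 [[-0.0832, 0.0216, 0.0826], [-0.0237, 0.0925, 0.0997]]
side 0.1 213 [[-0.0833, 0.0166, 0.1007], [-0.0236, 0.0927, 0.1197]]
side 0.12 224 [[-0.0833, 0.0165, 0.1203], [-0.0226, 0.0926, 0.1392]]
side 0.14 266 [[-0.0833, 0.0158, 0.1406], [-0.0215, 0.0928, 0.1596]]
side 0.16 159 [[-0.0833, 0.0169, 0.1602], [0.0054, 0.0928, 0.1787]]
side 0.18 57 [[-0.0228, 0.0427, 0.1802], [-0.0127, 0.0707, 0.199]]
side 0.2 89 [[-0.0231, 0.0383, 0.2014], [0.0087, 0.0712, 0.2196]]
side 0.22 47 [[-0.0207, 0.042, 0.2202], [0.0084, 0.0695, 0.2376]]
side 0.24 17 [[-0.0153, 0.0627, 0.2422], [-0.0071, 0.0684, 0.2567]]
```

View pics/s4.png

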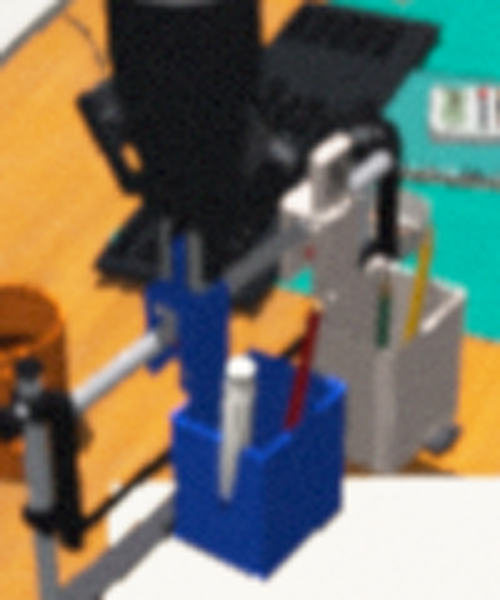

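The bar is inside the hook and the caddy is upright. The liner is still about 5 mm off the bar, so the catch under the bar is pulling. I keep going down.

Call:
jog_arm --series '[[[0, 0, 0.3, 0, 0, 0, 5], [0, 0, 0.3, 0, 0, 0, 5], [0, 0, 0.3, 0, 0, 0, 5], [0, 0, 0.3, 0, 0, 0, 5], [0, 0, 0.3, 0, 0, 0, 5], [0, 0, 0, 0, 0, 0, 5], [0, 0, 0, 0, 0, 0, 5], [0, 0, 0, 0, 0, 0, 5], [0, 0, 0.0, 0, 0, 0, 5], [0, 0, 0, 0, 0, 0, 5]]]'

```text
time_s: 24.6
eef_pos: [0.6333, -0.0046, 0.2273]
eef_rot: [0.0, 0.787, 0.617, 0.0]
wrist_force: [-5.5, 0.7, -13.1]
opening: 0.103
grasp_force: 59.9
```

Call:
jog_arm --series '[[[0, 0, 0.3, 0, 0, 0, 5], [0, 0, 0.3, 0, 0, 0, 5], [0, 0, 0.3, 0, 0, 0, 5], [0, 0, 0.3, 0, 0, 0, 5], [0, 0, 0.3, 0, 0, 0, 5], [0, 0, 0, 0, 0, 0, 5], [0, 0, 0, 0, 0, 0, 5], [0, 0, 0, 0, 0, 0, 5], [0, 0, 0.0, 0, 0, 0, 5], [0, 0, 0, 0, 0, 0, 5]]]'

```text
time_s: 25.6
eef_pos: [0.634, -0.0048, 0.2255]
eef_rot: [0.001, 0.787, 0.617, 0.001]
wrist_force: [0.5, 0.0, -2.5]
opening: 0.104
grasp_force: 61.4
```

Free again (baseline weight), so the bar is in the play between liner and catch. Next: feel for the liner.

Call:
jog_arm --series '[[[0, 0, 0.3, 0, 0, 0, 5], [0, 0, 0.3, 0, 0, 0, 5], [0, 0, 0.3, 0, 0, 0, 5], [0, 0, 0.3, 0, 0, 0, 5], [0, 0, 0.3, 0, 0, 0, 5], [0, 0, 0, 0, 0, 0, 5], [0, 0, 0, 0, 0, 0, 5], [0, 0, 0, 0, 0, 0, 5], [0, 0, 0.0, 0, 0, 0, 5], [0, 0, 0, 0, 0, 0, 5]]]'

```text
time_s: 26.6
eef_pos: [0.6333, -0.0046, 0.2233]
eef_rot: [0.0, 0.787, 0.617, -0.0]
wrist_force: [-0.4, -0.5, -2.0]
opening: 0.106
grasp_force: 61.4
```

Call:
jog_arm --series '[[[0, 0, 0.3, 0, 0, 0, 5], [0, 0, 0.3, 0, 0, 0, 5], [0, 0, 0.3, 0, 0, 0, 5], [0, 0, 0.2, 0, 0, 0, 5], [0, 0, 0, 0, 0, 0, 5], [0, 0, 0, 0, 0, 0, 5], [0, 0, 0, 0, 0, 0, 5], [0, 0, 0, 0, 0, 0, 5], [0, 0, 0.0, 0, 0, 0, 5], [0, 0, 0, 0, 0, 0, 5]]]'

```text
time_s: 27.6
eef_pos: [0.6334, -0.0047, 0.2222]
eef_rot: [0.0, 0.787, 0.617, -0.0]
wrist_force: [-0.6, 0.6, -2.3]
opening: 0.107
grasp_force: 61.4
```

Call:
jog_arm --series '[[[0, 0, 0.3, 0, 0, 0, 5], [0, 0, 0.3, 0, 0, 0, 5], [0, 0, 0.3, 0, 0, 0, 5], [0, 0, 0.1, 0, 0, 0, 5], [0, 0, 0, 0, 0, 0, 5], [0, 0, 0, 0, 0, 0, 5], [0, 0, 0, 0, 0, 0, 5], [0, 0, 0, 0, 0, 0, 5], [0, 0, 0.0, 0, 0, 0, 5], [0, 0, 0, 0, 0, 0, 5]]]'

```text
time_s: 28.6
eef_pos: [0.6335, -0.0047, 0.2215]
eef_rot: [0.0, 0.787, 0.617, 0.0]
wrist_force: [-0.8, -0.5, 2.4]
opening: 0.108
grasp_force: 62.0
```

Liner contact. Pressing slightly more and holding.

Call:
jog_arm --series '[[[0, 0, 0.2, 0, 0, 0, 5], [0, 0, 0.2, 0, 0, 0, 5], [0, 0, 0, 0, 0, 0, 5], [0, 0, 0, 0, 0, 0, 5], [0, 0, 0, 0, 0, 0, 5], [0, 0, 0, 0, 0, 0, 5], [0, 0, 0, 0, 0, 0, 5], [0, 0, 0, 0, 0, 0, 5], [0, 0, 0.0, 0, 0, 0, 5], [0, 0, 0, 0, 0, 0, 5]]]'

```text
time_s: 29.6
eef_pos: [0.6335, -0.0046, 0.2214]
eef_rot: [0.0, 0.787, 0.617, 0.0]
wrist_force: [-1.9, -0.2, 3.8]
opening: 0.102
grasp_force: 62.5
```

```bash
python3 - <<'E'
from h import *
b=snap('side','side5')
cv2.imwrite('pics/s5.png',cv2.resize(b['frame'][150:210,235:285],None,fx=9,fy=9,interpolation=2))
E
```

```text
(no output)
```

View pics/s5.png

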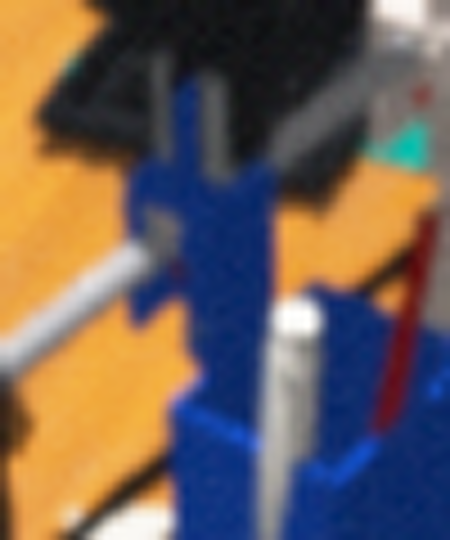

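The bar sits against the liner and red catch is visible below it. Pushing force is ≈6 N. Now the tug.

Call:
jog_arm --series '[[[0, 0, -0.5, 0, 0, 0, 5], [0, 0, -0.5, 0, 0, 0, 5], [0, 0, -0.5, 0, 0, 0, 5], [0, 0, -0.5, 0, 0, 0, 5], [0, 0, -0.5, 0, 0, 0, 5], [0, 0, -0.5, 0, 0, 0, 5], [0, 0, -0.5, 0, 0, 0, 5], [0, 0, -0.5, 0, 0, 0, 5], [0, 0, 0, 0, 0, 0, 5], [0, 0, 0, 0, 0, 0, 5]]]'

```text
time_s: 30.65
eef_pos: [0.6334, -0.0046, 0.2248]
eef_rot: [0.0, 0.787, 0.617, 0.0]
wrist_force: [0.3, 0.3, -3.3]
opening: 0.104
grasp_force: 61.6
```

Call:
jog_arm --series '[[[0, 0, -0.3, 0, 0, 0, 5], [0, 0, -0.3, 0, 0, 0, 5], [0, 0, -0.2, 0, 0, 0, 5], [0, 0, -0.2, 0, 0, 0, 5], [0, 0, 0, 0, 0, 0, 5], [0, 0, 0, 0, 0, 0, 5], [0, 0, 0, 0, 0, 0, 5], [0, 0, 0, 0, 0, 0, 5], [0, 0, 0, 0, 0, 0, 5], [0, 0, 0, 0, 0, 0, 5]]]'

```text
time_s: 31.65
eef_pos: [0.6333, -0.0046, 0.2258]
eef_rot: [-0.0, 0.787, 0.617, -0.0]
wrist_force: [0.2, 0.1, -3.3]
opening: 0.103
grasp_force: 61.6
```

Call:
jog_arm --series '[[[0, 0, -0.2, 0, 0, 0, 5], [0, 0, -0.2, 0, 0, 0, 5], [0, 0, -0.2, 0, 0, 0, 5], [0, 0, -0.2, 0, 0, 0, 5], [0, 0, 0, 0, 0, 0, 5], [0, 0, 0, 0, 0, 0, 5], [0, 0, 0, 0, 0, 0, 5], [0, 0, 0, 0, 0, 0, 5], [0, 0, 0, 0, 0, 0, 5], [0, 0, 0, 0, 0, 0, 5]]]'

```text
time_s: 32.65
eef_pos: [0.6333, -0.0046, 0.2266]
eef_rot: [-0.0, 0.787, 0.617, -0.0]
wrist_force: [-0.2, 0.1, -2.1]
opening: 0.106
grasp_force: 61.6
```

Call:
jog_arm --series '[[[0, 0, -0.2, 0, 0, 0, 5], [0, 0, -0.2, 0, 0, 0, 5], [0, 0, -0.2, 0, 0, 0, 5], [0, 0, -0.2, 0, 0, 0, 5], [0, 0, 0, 0, 0, 0, 5], [0, 0, 0, 0, 0, 0, 5], [0, 0, 0, 0, 0, 0, 5], [0, 0, 0, 0, 0, 0, 5], [0, 0, 0, 0, 0, 0, 5], [0, 0, 0, 0, 0, 0, 5]]]'

```text
time_s: 33.65
eef_pos: [0.6331, -0.0046, 0.227]
eef_rot: [-0.0, 0.787, 0.617, -0.0]
wrist_force: [-0.2, -1.0, -8.5]
opening: 0.103
grasp_force: 60.6
```

Catch holds: ~6 N. A little more, then hold.

Call:
jog_arm --series '[[[0, 0, -0.2, 0, 0, 0, 5], [0, 0, 0, 0, 0, 0, 5], [0, 0, 0, 0, 0, 0, 5], [0, 0, 0, 0, 0, 0, 5], [0, 0, 0, 0, 0, 0, 5], [0, 0, 0, 0, 0, 0, 5], [0, 0, 0, 0, 0, 0, 5], [0, 0, 0, 0, 0, 0, 5], [0, 0, 0, 0, 0, 0, 5], [0, 0, 0, 0, 0, 0, 5]]]'

```text
time_s: 34.65
eef_pos: [0.6331, -0.0046, 0.2272]
eef_rot: [-0.0, 0.787, 0.617, -0.0]
wrist_force: [0.3, -1.1, -13.8]
opening: 0.103
grasp_force: 59.6
```

Tug is 6–11 N and the catch holds. Letting it down.

Call:
jog_arm --series '[[[0, 0, 0.3, 0, 0, 0, 5], [0, 0, 0.5, 0, 0, 0, 5], [0, 0, 0.7, 0, 0, 0, 5], [0, 0, 0.7, 0, 0, 0, 5], [0, 0, 0.7, 0, 0, 0, 5], [0, 0, 0.7, 0, 0, 0, 5], [0, 0, 0.7, 0, 0, 0, 5], [0, 0, 0.5, 0, 0, 0, 5], [0, 0, 0.3, 0, 0, 0, 5], [0, 0, 0.2, 0, 0, 0, 5]]]'

```text
time_s: 35.65
eef_pos: [0.6334, -0.0046, 0.2223]
eef_rot: [0.0, 0.787, 0.617, 0.0]
wrist_force: [0.9, 0.8, -1.5]
opening: 0.107
grasp_force: 61.4
```

Call:
jog_arm --series '[[[0, 0, 0.1, 0, 0, 0, 5], [0, 0, 0.1, 0, 0, 0, 5], [0, 0, 0.1, 0, 0, 0, 5], [0, 0, 0, 0, 0, 0, 5], [0, 0, 0, 0, 0, 0, 5], [0, 0, 0, 0, 0, 0, 5], [0, 0, 0, 0, 0, 0, 5], [0, 0, 0, 0, 0, 0, 5], [0, 0, 0, 0, 0, 0, 5], [0, 0, 0, 0, 0, 0, 5]]]'

```text
time_s: 36.65
eef_pos: [0.6333, -0.0046, 0.222]
eef_rot: [0.0, 0.787, 0.617, 0.0]
wrist_force: [-0.1, 0.8, -2.6]
opening: 0.104
grasp_force: 61.4
```

Call:
jog_arm --series '[[[0, 0, 0.2, 0, 0, 0, 5], [0, 0, 0.2, 0, 0, 0, 5], [0, 0, 0, 0, 0, 0, 5], [0, 0, 0, 0, 0, 0, 5], [0, 0, 0, 0, 0, 0, 5], [0, 0, 0, 0, 0, 0, 11], [0, 0, 0, 0, 0, 0, 13], [0, 0, 0, 0, 0, 0, 16], [0, 0, 0, 0, 0, 0, 20], [0, 0, 0, 0, 0, 0, 25]]]'

```text
time_s: 37.65
eef_pos: [0.6335, -0.0047, 0.2218]
eef_rot: [0.0, 0.787, 0.617, 0.0]
wrist_force: [0.2, -0.6, -0.3]
opening: 0.292
grasp_force: 0.0
```

Call:
jog_arm --series '[[[0, 0, 0, 0, 0, 0, 30], [0, 0, 0, 0, 0, 0, 35], [0, 0, 0, 0, 0, 0, 40], [0, 0, 0, 0, 0, 0, 40], [0, 0, -3, 0, 0, 0, 40], [0, 0, -6, 0, 0, 0, 40], [0, 0, -10, 0, 0, 0, 40], [0, 0, -15, 0, 0, 0, 40], [0, 0, -20, 0, 0, 0, 40], [0, 0, -20, 0, 0, 0, 40]]]'

```text
time_s: 38.65
eef_pos: [0.6335, -0.0047, 0.2978]
eef_rot: [0.0, 0.787, 0.617, 0.0]
wrist_force: [1.0, -0.4, 0.1]
opening: 0.466
grasp_force: 0.0
```

Call:
jog_arm --series '[[[0, 0, -20, 0, 0, 0, 40], [0, 0, -20, 0, 0, 0, 40], [0, 0, -10, 0, 0, 0, 40], [0, 0, 0, 0, 0, 0, 40], [0, 0, 0, 0, 0, 0, 40], [0, 0, 0, 0, 0, 0, 40], [0, 0, 0, 0, 0, 0, 40], [0, 0, 0, 0, 0, 0, 40], [0, 0, 0, 0, 0, 0, 40], [0, 0, 0, 0, 0, 0, 40]]]'

```text
time_s: 39.65
eef_pos: [0.6333, -0.0046, 0.3454]
eef_rot: [-0.0, 0.787, 0.617, -0.0]
wrist_force: [0.2, 0.3, 0.8]
opening: 0.467
grasp_force: 0.0
```

```bash
python3 - <<'E'
from h import *
b=snap('side','side6')
cv2.imwrite('pics/s6.png',cv2.resize(b['frame'][130:230,225:325],None,fx=6,fy=6,interpolation=2))
E
```

```text
(no output)
```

View pics/s6.png

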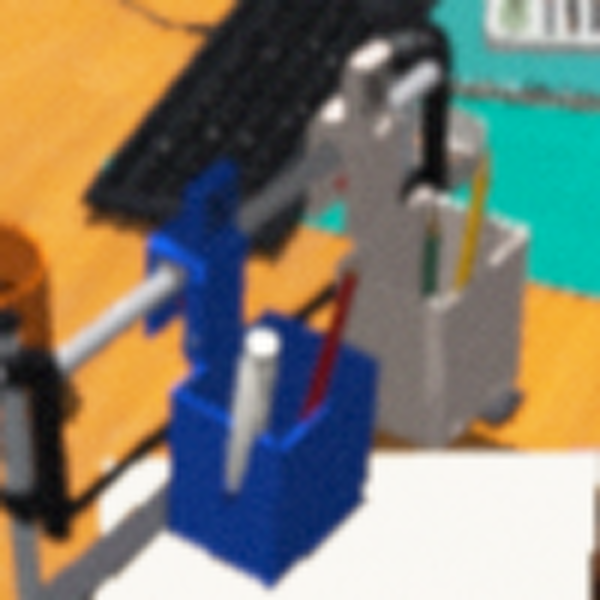

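The blue caddy hangs on the bar beside the white one, its hook crown on the bar at (180,265), and the gripper is clear of it. Handing in.

```bash
python3 -c "
from bench import ctrl
print(ctrl.hand_in())"
```

```text
the job is handed in; nothing more can be done
None
```

The blue caddy hangs on the upper bar beside the white one. The catch held a 6–11 N upward tug (just over the 10 N asked), the gripper is clear, and the job is handed in; no verdict came back.

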